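Tag the steriliser carrier and set its bottle cap to vent

ROBOT

A 6-joint arm with a two-finger parallel gripper is mounted at the origin on a cart in front of the work surface, level with it; the furniture and walls round the work are solid. World frame = base frame: x ahead of the robot, y to its left, z up, the work surface at z = 0. Lengths are in m, angles in degrees, forces in N, time in s.
With the tool pointing down it reaches from about 0.4 to 0.825 m from the base axis. Payload 7 kg.
Tool frame: the origin (TCP) lies at the very end of the fingers, on their centre line; the grasp point (between the pads) lies 19 mm behind it (ctrl.pinch_z is the distance from the TCP to the grasp point, in m); z points along the fingers, x is the direction in which the jaws open and shut, and the axes are right-handed (so a half turn about z gives the same grasp; the last joint's range is limited). The gripper opens to 88 mm and grips with 3 to 60 N. Pads are 19 mm wide; open, the fingers measure 130 mm over their backs; the gripper's body (78 mm by 193 mm) begins 47 mm behind the grasp point.
Start: joints at [-53.107, 20.546, 0.682, 0, -70.136, -16.507], TCP at [0.235, -0.633, 0.227] pointing down, gripper open.
Joint ranges: [-176.03, 176.03], [-82.01, 121.73], [-58.28, 71.71], [-173.87, 95.51], [-174.79, -0.11], [-173.66, 173.66]. Speed limits (degrees/s): [136.94, 136.94, 172.46, 180, 180, 180].

INTERFACE

Orientations are given as [roll, pitch, yaw] about the fixed x, y, z axes, in that order (R = Rz(yaw) Ry(pitch) Rx(roll)).
In Python, from plant import ctrl gives the robot as it stands.
- The arm moves only by the tool carry_out, never from a script. Its argument "increments" is a list of rows, each a list of 7 numbers: the turn, a rotation vector about the world's x, y, z in degrees, then the shift along the world's x, y, z in mm, then the closure, from 0 (fully open) to 1 (shut). In form: [[ax, ay, az, dx, dy, dz, grip], ...]. A call has 1 to 20 rows; each row is the pose to reach, as a shift and turn from the pose commanded when the call began; what a row does not reach only later rows make up. A row lasts 1/8 s, in which the tool goes at most 62.5 mm and 10.7 degrees, less where a joint would pass 70% of its speed; a pose out of reach is approached as far as the arm can. A call with a gripper value outside its range is refused whole. The fingers move at their own pace and stop on an object; the grip force is fixed at half the most. Time passes only in rows, so rows that repeat a pose let the fingers close. It gives the time, the measured TCP pose, the force and the opening at its end, in the units of the state.
- ctrl.get_obs(): the state, without advancing time (a new reading comes with each control period).
- ctrl.snapshot(name): name is "scene" or "side" or "wrist"; returns a dict with "pixels" (400x640x3 uint8, blue, green, red), "intrinsics" (3x3 intrinsics, pixels), "rvec" (rotation vector, rad) and "tvec" (3), from world to camera coordinates, as OpenCV has them; the wrist camera has in their place "hand_eye" (4x4, takes a point from camera to tool coordinates, whose origin is the TCP and whose axes are the tool frame's). Camera axes: x right, y down, z forward; pixel columns grow to the right and rows downward; lengths in m; the calibration is good to about 2 mm. The wrist camera is an equidistant fisheye: a pixel r from the principal point sees the ray r / f radians off the axis. A picture is of the moment at which its call begins: read the wrist's pose just before it. There is no depth.
- ctrl.close_job(): hands the job in, once; it reports no verdict.
Trained networks look in a picture, given as the dict that the camera call returned (one of the last four; its "shot" number tells which), for a name from the list of things; names that differ only in an ending like _2 or _b are one class to them, and where a whole thing is asked for, a point or a joint stands for the part that bears it (a point fixed in the world has none). Each returns a list of dicts, best first, with "confidence" (0 to 1); they miss things now and then, are a little off and sometimes report something else, mostly with a low value. They report only what shows in the picture. A call takes as long as a camera call. They do not tell look-alikes from the thing itself.
- ctrl.search_frame(picture, label): "centre" ([x, y, z] in m, in world coordinates, good to about 4 mm: the middle of the surface that is visible of it).
- ctrl.outline_of(picture, label): "pixels" (400x640 bool, what is visible of it).
The state is a dict: "clock": time; "joint_pos": joint angles; "qvel": joint speeds; "tau": joint torques, N m; "tool_pos": TCP position; "orientation": TCP orientation; "force": force on the tool from outside, world axes, zero at the start; "moment": the same for the moment, N m; "opening": finger opening in m.
Only numpy, scipy, OpenCV 4.12 (cv2) and the standard library are available. Lean on these libraries where they do the work, as an engineer would, in place of code of your own. Each camera call takes 0.05 s, during which the arm holds its last target. There are 200 camera calls.

TASK

Get the bottle ready for the steam steriliser: first hang the metal saddle tag astride the carrier's rail and let go of it. Then screw the bottle's cap down (clockwise from above) until it bottoms out, back it off a quarter turn so that it can vent, and finish while still gripping the cap there; do not let go at the end. Leave the dropper bottle and the seal tray beside the tag alone.

Things in the scene. Friction and masses are not known exactly. Their poses are not given: they have to be found in the camera images.
- carrier: Fixed aluminium base plate 100 x 230 x 6 mm, lying on the worktop, with a low rail on its -y half and an upright bottle on its +y half. Origin: centre of its underside. x points to its back, y along its length, z up; it may stand turned about the vertical.
- rail_mid (a point): Middle of the axis of the carrier's steel rail, 60 mm from the carrier's centre towards its -y end and 100 mm above the worktop. The rail is a round bar of 10 mm diameter running along the carrier's y, 90 mm between the centres of its two 10 mm posts (80 mm free between them); nothing stands above it. Axes as the carrier's.
- tag: Loose aluminium saddle tag (90 g) standing on the worktop on its two splayed legs, like a tent: 40 mm wide along its y; the legs of 3 mm sheet are 14 mm apart inside at the top and about 40 mm inside at the foot, and open towards the ends of its y, so its y lies along the rail when hung. On its flat crown stands a grey upright grip fin. Total height 105 mm. Origin: under its middle, at foot level; x across the legs (across the fin's 12 mm thickness), z up.
- tag_fin (a point): Grip fin of the tag: a grey upright plate 12 mm thick (tag x), 26 mm wide (tag y), standing 36 mm high on the crown. The point is 88 mm above the feet, 17 mm below the fin's top and 22 mm above the underside of the crown. Axes as the tag's.
- tag_crown (a point): Middle of the underside of the tag's flat crown, 66 mm above its feet: the face that rests on the top of the rail (5 mm above the rail's axis) when hung.
- cap_center (a point): Centre of the knurled grey screw cap of the white bottle, on the cap's axis, 17 mm below its top: cap 42 mm diameter, 34 mm high, top of the cap about 156 mm above the worktop when screwed home. The bottle is clamped to the carrier, 70 mm from its centre towards +y, and cannot turn or lift. Under the cap is a white stop ring of 41 mm diameter, 5 mm thick, on which it bottoms, then a neck of 30 to 35 mm; the shoulder widens from 24 mm below the cap. Turns with the cap.
- cap (a joint): Rotation of the cap on its right-hand thread (rad): 0 is bottomed out on its stop, larger is unscrewed (anticlockwise from above). It rises 4 mm a turn, starts on the thread between 2.3 and 3.3 rad from bottom and cannot come off (stop at 4.6). It turns against a light friction of about 0.06 N m and stays where it is left; at the bottom it stops hard. A raised white bar on its top points towards the carrier's -x side when it is bottomed out.
- oil_drop: Bystander: small brown dropper bottle, 34 mm diameter, 78 mm high, loose, standing beside the tag (tag -y side, 80 mm away). Origin under its middle.
- seal_tray: Bystander: flat pad on a small tray, 40 x 90 x 10 mm, loose, lying beside the tag (tag +y side, 75 mm away). Origin under its middle.
Not all that is in view belongs to the job. Leave any purple look-alike of the tag alone.

How it is judged:
By the outcome, as a careful person would: the job done as asked, in the order asked, and still so for the second after the job is handed in, while the arm keeps its last pose, push and grip.
It also fails if it takes over 72 s, if anything falls off the work surface, if the arm or the gripper's body presses on something with over 40 N, if the wrist force passes 120 N, or if a joint passes its speed limit or range.

## Working session

There is one attempt and no reset: what is moved stays moved. The work goes in short steps, Python scripts to look and compute and a tool call to move; the robot and the scene stay as the last step left them, time stands still between calls to the robot, and variables do not carry over. Pictures are saved under pics/ and viewed, about 8 in all and at most 12, crops included, and the job is handed in when it is done.

Besides the shell and the picture viewer there is one more tool, called after "Emit:" as name(argument=value, ...), one argument or row to a line, values as JSON. carry_out: Moves the arm, as the interface text tells. Its arguments: {"type":"object","properties":{"increments":{"type":"array"}},"required":["increments"]}

```bash
mkdir -p pics; ls
cat > h.py <<'E'
import numpy as np, cv2
from plant import ctrl
from scipy.spatial.transform import Rotation as R
def snap(n,f=None):
    o=ctrl.get_obs(); p=ctrl.snapshot(n); p['obs']=o
    if f: cv2.imwrite(f'pics/{f}.png',p['pixels'])
    return p
def Tcam(p):  # camera->world R,t
    if 'hand_eye' in p:
        H=np.array(p['hand_eye']); o=p['obs']; Rt=R.from_euler('xyz',o['orientation'],degrees=True).as_matrix()
        return Rt@H[:3,:3], Rt@H[:3,3]+np.array(o['tool_pos'])
    Rm=cv2.Rodrigues(np.array(p['rvec'],float))[0]; return Rm.T, -Rm.T@np.array(p['tvec'],float).ravel()
def ray(p,uv):
    K=np.array(p['intrinsics']); x=(uv[0]-K[0,2])/K[0,0]; y=(uv[1]-K[1,2])/K[1,1]
    if 'hand_eye' in p:
        r=np.hypot(x,y); s=np.sin(r)/max(r,1e-9); d=np.array([x*s,y*s,np.cos(r)])
    else: d=np.array([x,y,1.])
    Rm,t=Tcam(p); d=Rm@d; return t,d/np.linalg.norm(d)
def proj(p,X):
    Rm,t=Tcam(p); c=Rm.T@(np.array(X)-t); K=np.array(p['intrinsics'])
    if 'hand_eye' in p:
        q=np.hypot(c[0],c[1]); th=np.arctan2(q,c[2]); x,y=c[:2]/max(q,1e-9)*th
    else: x,y=c[:2]/c[2]
    return np.array([K[0,0]*x+K[0,2],K[1,1]*y+K[1,2]])
def onz(p,uv,z):
    t,d=ray(p,uv); return t+d*(z-t[2])/d[2]
def tri(obs):
    A=np.zeros((3,3));b=np.zeros(3)
    for p,uv in obs:
        t,d=ray(p,uv);P=np.eye(3)-np.outer(d,d);A+=P;b+=P@t
    return np.linalg.solve(A,b)
E
python3 - <<'E'
from h import *
np.set_printoptions(precision=4,suppress=True)
print(ctrl.get_obs(), ctrl.pinch_z)
ims=[]
for n in ['scene','side','wrist']:
    p=snap(n,n+'0'); ims.append(p['pixels'])
    print(n,p['intrinsics'],Tcam(p)[1], ray(p,(320,200))[1])
    for l in ['carrier','tag','tag_fin','tag_crown','rail_mid','cap_center','cap','oil_drop','seal_tray']:
        try:
            r=ctrl.search_frame(p,l); print(l,[(np.round(a['centre'],3),np.round(proj(p,a['centre'])),round(a['confidence'],2)) for a in r])
        except Exception as e: print(l,e)
E
```

```text
pics
{'clock': 0.0, 'joint_pos': array([-53.1069,  20.5907,   0.6332,  -0.0195, -70.1341, -16.5084]), 'qvel': array([ 0.0326, -0.0487, -0.0173, -0.0409, -0.0001, -0.0312]), 'tau': array([  0.0001, -58.2726,  29.3065,   6.9971,   0.0072,  -0.0002]), 'tool_pos': array([ 0.2349, -0.6323,  0.2256]), 'orientation': array([-179.9915,   -0.0931,  110.378 ]), 'force': array([ 0.4894, -0.6714,  1.1547]), 'moment': array([-0.012 ,  0.0077,  0.0156]), 'opening': 0.08765432249401763} 0.0188
scene [[486.7996   0.     322.9865]
 [  0.     486.7996 205.5678]
 [  0.       0.       1.    ]] [ 0.6238 -0.6274  1.1015] [-0.1132  0.4727 -0.8739]
carrier [(array([ 0.492, -0.278,  0.004]), array([299., 289.]), 0.74), (array([0.477, 0.051, 0.067]), array([326., 159.]), 0.42)]
tag [(array([0.574, 0.041, 0.056]), array([362., 172.]), 0.84), (array([0.478, 0.054, 0.065]), array([327., 159.]), 0.72)]
tag_fin [(array([0.576, 0.044, 0.058]), array([364., 171.]), 0.67), (array([0.476, 0.05 , 0.067]), array([326., 159.]), 0.63)]
tag_crown [(array([0.578, 0.041, 0.061]), array([364., 172.]), 0.82)]
rail_mid [(array(
[... 1072 characters left out ...]
463, -0.201,  0.034]), array([365., 216.]), 0.9)]
cap_center [(array([ 0.462, -0.199,  0.151]), array([368., 168.]), 0.93)]
cap [(array([ 0.467, -0.194,  0.151]), array([365., 168.]), 0.69)]
oil_drop []
seal_tray [(array([0.455, 0.14 , 0.012]), array([263., 322.]), 0.76), (array([0.465, 0.066, 0.048]), array([286., 278.]), 0.73)]
wrist [[309.7069   0.     320.8408]
 [  0.     309.7069 200.5515]
 [  0.       0.       1.    ]] [ 0.1644 -0.6585  0.3843] [ 0.2548  0.0908 -0.9627]
carrier [(array([ 0.511, -0.324,  0.008]), array([426., 376.]), 0.63)]
tag []
tag_fin []
tag_crown []
rail_mid [(array([ 0.514, -0.324,  0.005]), array([425., 376.]), 0.45)]
cap_center []
cap []
oil_drop []
seal_tray []
```

```bash
cd pics; python3 -c "
import cv2,numpy as np
a=[cv2.imread(n+'0.png') for n in('scene','side','wrist')]
cv2.imwrite('c0.png',np.vstack([cv2.resize(x,(480,300)) for x in a[:2]]))"
```

```text
(no output)
```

View pics/scene0.png

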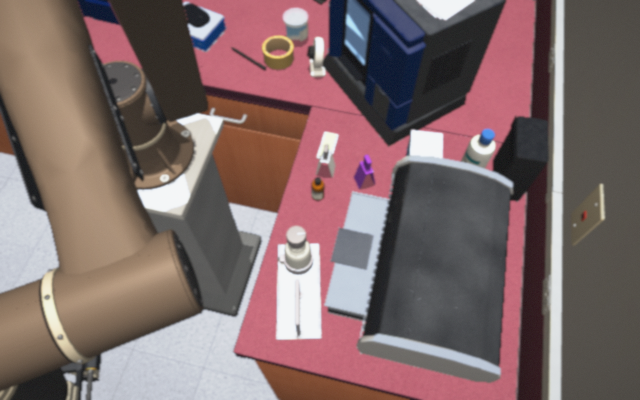

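View pics/side0.png

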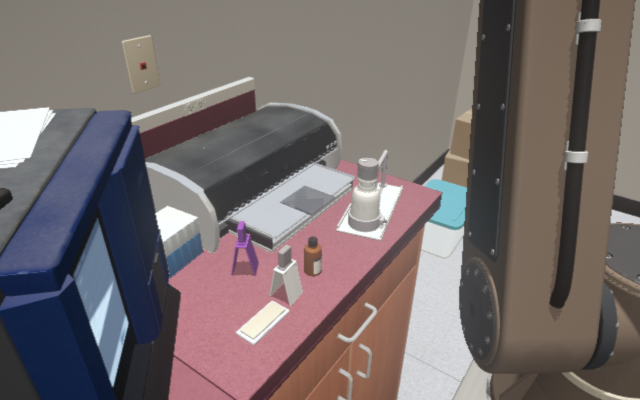

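The scene shows the silver tag at about (326,158) and the purple look-alike at (364,172). The dropper is at (316,189), the tray at (329,142), and the carrier, with its bottle and rail, at (298,290). The side view shows the silver tag at (286,277) and the purple one at (244,246). Candidates for the tag are silver (326,158) and purple (364,172); I choose the silver one, which sits between the dropper and the tray. Next I move the wrist camera over the carrier.

Emit:
carry_out(
  increments=[
    [0, 0, 0, 0, 0, 60, 0],
    [0, 0, 0, 0, 0, 120, 0],
    [0, 0, -20, 185, 360, 140, 0],
    [0, 0, -20, 185, 360, 140, 0],
    [0, 0, -20, 185, 360, 140, 0],
    [0, 0, -20, 185, 360, 140, 0],
    [0, 0, -20, 185, 360, 140, 0],
    [0, 0, -20, 185, 360, 140, 0],
    [0, 0, -20, 185, 360, 140, 0],
    [0, 0, -20, 185, 360, 140, 0],
    [0, 0, -20, 185, 360, 140, 0],
  ],
)

```text
clock: 2.88
tool_pos: [0.42, -0.2728, 0.3667]
orientation: [180.0, 0.0, 90.4]
force: [-0.6, -0.5, 0.1]
opening: 0.0877
```

Run:
```python
from h import *
import pickle
np.set_printoptions(precision=4,suppress=True)
P={n:snap(n,n+'1') for n in ('wrist','scene','side')}
print(P['wrist']['obs']); print(P['wrist']['hand_eye'])
for n,p in P.items():
  for l in ['tag','rail_mid','cap','carrier','oil_drop','seal_tray','tag_fin']:
    r=ctrl.search_frame(p,l); print(n,l,[(np.round(a['centre'],3),np.round(proj(p,a['centre'])),round(a['confidence'],2)) for a in r[:3]])
    m=ctrl.outline_of(p,l); 
    p['m_'+l]=[(a['confidence'],a['pixels']) for a in m]
pickle.dump(P,open('P1.pkl','wb'))
a=P['scene']['pixels'][120:345,260:390]; b=P['side']['pixels'][130:350,210:420]
a=cv2.resize(a,None,fx=2.6,fy=2.6,interpolation=3)[:585]; b=cv2.resize(b,None,fx=2.1,fy=2.1,interpolation=3)
c=np.zeros((600,800,3),np.uint8); c[:a.shape[0],:a.shape[1]]=a; c[:b.shape[0],345:345+b.shape[1]]=b
cv2.imwrite('pics/crop1.png',c)
```

```text
{'clock': 2.875, 'joint_pos': array([-10.483 ,   0.2244,  -6.6787,   0.0066, -83.09  , -79.1012]), 'qvel': array([-1.1358,  0.2482, -0.0145, -0.021 , -0.015 , -0.084 ]), 'tau': array([  0.7796, -31.4551,  30.9334,   7.3322,  -0.0607,  -0.0302]), 'tool_pos': array([ 0.42  , -0.2728,  0.3667]), 'orientation': array([179.9945,   0.0077,  90.4165]), 'force': array([-0.5551, -0.5289,  0.1336]), 'moment': array([-0.0879, -0.0155, -0.0182]), 'opening': 0.08768337549181952}
[[ 1.      0.0007 -0.0005 -0.0003]
 [-0.0005  0.9622  0.2724 -0.0752]
 [ 0.0007 -0.2724  0.9622 -0.1577]
 [ 0.      0.      0.      1.    ]]
wrist tag [(array([0.472, 0.054, 0.059]), array([505., 199.]), 0.61)]
wrist rail_mid [(array([ 0.48 , -0.273,  0.006]), array([321., 194.]), 0.89)]
wrist cap [(array([ 0.467, -0.215,  0.156]), array([367., 215.]), 0.93), (array([0.467, 0.055, 0.059]), array([506., 197.]), 0.45), (array([0.456, 0.133, 0.008]), array([524., 185.]), 0.45)]
wrist carrier [(array([ 0.479, -0.269,  0.01 ]), array([323., 194.]), 0.79)]
wrist oil_drop [(array([ 0.466, -0.029,  0.057]), array([466., 195.]), 0
[... 1036 characters left out ...]
, array([365., 216.]), 0.63)]
side cap [(array([0.462, 0.065, 0.045]), array([288., 280.]), 0.68), (array([ 0.467, -0.195,  0.15 ]), array([366., 169.]), 0.55)]
side carrier [(array([ 0.465, -0.198,  0.038]), array([364., 214.]), 0.81), (array([ 0.465, -0.01 ,  0.042]), array([312., 258.]), 0.28)]
side oil_drop [(array([ 0.467, -0.009,  0.04 ]), array([311., 259.]), 0.72), (array([0.466, 0.066, 0.048]), array([286., 278.]), 0.43), (array([ 0.462, -0.198,  0.037]), array([365., 215.]), 0.3)]
side seal_tray [(array([0.454, 0.141, 0.009]), array([263., 324.]), 0.8)]
side tag_fin [(array([0.572, 0.056, 0.062]), array([244., 247.]), 0.7), (array([0.464, 0.068, 0.051]), array([286., 278.]), 0.64)]
```

View pics/wrist1.png

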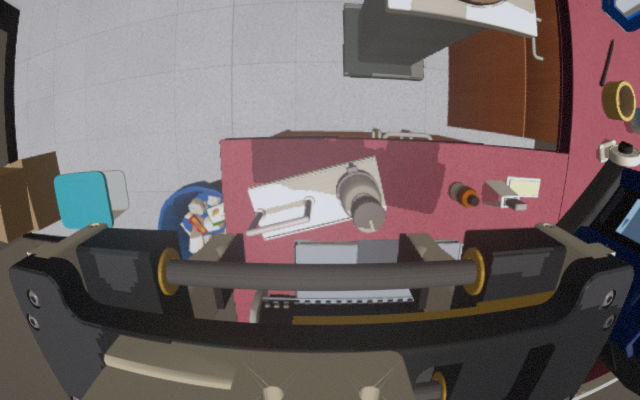

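View pics/crop1.png

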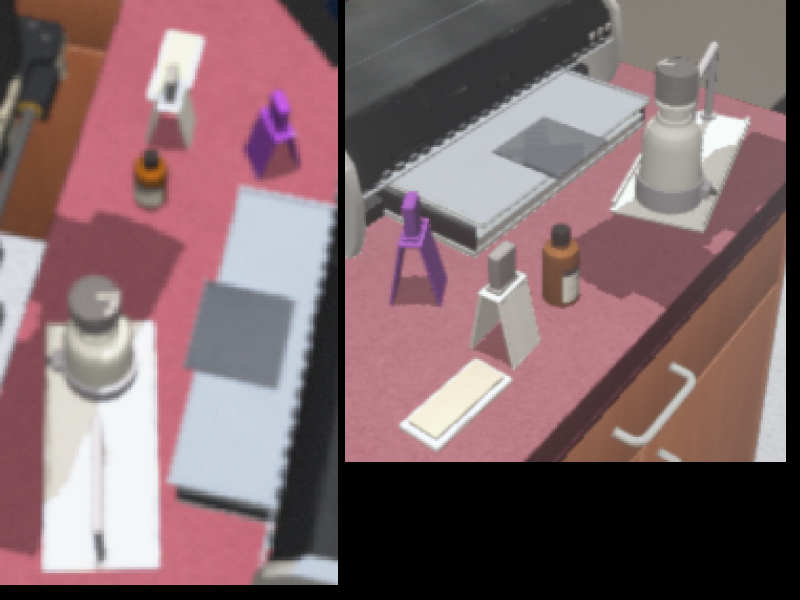

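The wrist view shows the carrier from (248,188) to (386,210), the cap at (368,215), the rail at (255,228)-(310,205) and the tag at (505,195). The crops confirm the silver tag with the grey fin stands between the dropper and the tray, with its legs open along the line to the tray. The cap's white bar points roughly +x. Now the numbers.

Run:
```python
from h import *
import pickle
from scipy.optimize import least_squares
np.set_printoptions(precision=4,suppress=True)
P=pickle.load(open('P1.pkl','rb'))
sc=[(277,244),(320,243),(321.5,339),(276,339)]; w=[(377,156),(386,210),(265,238),(248,188)]
for p,q in ((P['scene'],sc),(P['wrist'],w)):
    print([onz(p,u,.006)[:2] for u in q])
loc=np.array([[-.05,.115],[.05,.115],[.05,-.115],[-.05,-.115]])
def W(s,l,z): c,n=np.cos(s[2]),np.sin(s[2]); return np.array([s[0]+c*l[0]-n*l[1],s[1]+n*l[0]+c*l[1],z])
def res(s,which): 
    r=[]
    for k,q,wt in (('scene',sc,.5),('wrist',w,1)):
        if k in which: r+=[wt*(proj(P[k],W(s,l,.006))-u) for l,u in zip(loc,q)]
    return np.ravel(r)
for wh in (['scene'],['wrist'],['scene','wrist']):
    o=least_squares(res,[.48,-.28,0],args=(wh,),loss='soft_l1'); s=o.x; print(wh,s[:2],np.degrees(s[2]),o.fun.round(1),'bottle',W(s,[0,.07],.139),'rail',W(s,[0,-.06],.1))
for n in P:
    print(n,[proj(P[n],W(s,l,z)).round(1) for l,z in (([0,.07],.157),([0,-.015],.1),([0,-.105],.1),([0,-.06],.1))])
# tag pieces via masks
for n in P:
    for l in ('tag','seal_tray','oil_drop','cap'):
        for c,m in P[n]['m_'+l][:2]:
            u=np.argwhere(m)[:,::-1].astype(np.float32); print(n,l,round(c,2),len(u),u.mean(0),cv2.minAreaRect(u))
cr=P['wrist']['pixels'][140:270,230:560]; cv2.imwrite('pics/crop2.png',cv2.resize(cr,(800,315),interpolation=3))
```

```text
[array([ 0.4087, -0.1799]), array([ 0.5105, -0.1523]), array([ 0.569 , -0.3784]), array([ 0.4706, -0.4023])]
[array([ 0.4121, -0.178 ]), array([ 0.5082, -0.1567]), array([ 0.5637, -0.3746]), array([ 0.4698, -0.4008])]
['scene'] [ 0.4898 -0.2784] 14.898226189034483 [ 0.6  0.2 -0.5  0.3 -0.2 -0.4  0.1  0.1] bottle [ 0.4718 -0.2107  0.139 ] rail [ 0.5053 -0.3364  0.1   ]
['wrist'] [ 0.4887 -0.2772] 14.397801480876849 [-0.1 -0.3  1.8  0.2 -0.8  1.  -0.2 -0.5] bottle [ 0.4713 -0.2094  0.139 ] rail [ 0.5036 -0.3353  0.1   ]
['scene', 'wrist'] [ 0.4889 -0.2774] 14.489637763052587 [ 0.7 -0.1 -0.4  0.1 -0.5 -0.6 -0.2 -0.3 -0.3 -0.2  1.7  0.2 -0.8  1.2
 -0.3 -0.3] bottle [ 0.4714 -0.2096  0.139 ] rail [ 0.5039 -0.3355  0.1   ]
wrist [array([370.9, 218.1]), array([307.7, 218.8]), array([249.9, 232.2]), array([278.2, 225.7])]
scene [array([296., 234.]), array([296.7, 281. ]), array([296.4, 322.4]), array([296.6, 301.3])]
side [array([367.4, 162.4]), array([376. , 168.8]), array([385.6, 152.3]), array([381. , 160.3])]
wrist tag 0.81 696 [505.3736 195.8075] ((506.0, 195.0), (30.0, 40.0), 90.0)
wri
[... 1376 characters left out ...]
46191406, 57.59503936767578), 12.52880573272705)
side tag 0.75 473 [246.5011 244.6533] ((244.3123321533203, 247.30157470703125), (51.80899429321289, 17.473054885864258), 70.55996704101562)
side seal_tray 0.92 1039 [262.487  322.3677] ((262.8274230957031, 321.8492736816406), (21.521347045898438, 52.937042236328125), 46.84760665893555)
side oil_drop 0.97 587 [312.5843 257.1176] ((312.5, 256.0), (38.0, 17.0), 90.0)
side oil_drop 0.4 1140 [287.0237 275.8377] ((289.9117431640625, 274.85296630859375), (33.71245193481445, 56.995872497558594), 14.03624439239502)
side cap 0.95 429 [367.697  168.7646] ((367.7308044433594, 168.65386962890625), (20.71380043029785, 23.194496154785156), 7.125016689300537)
```

View pics/crop2.png

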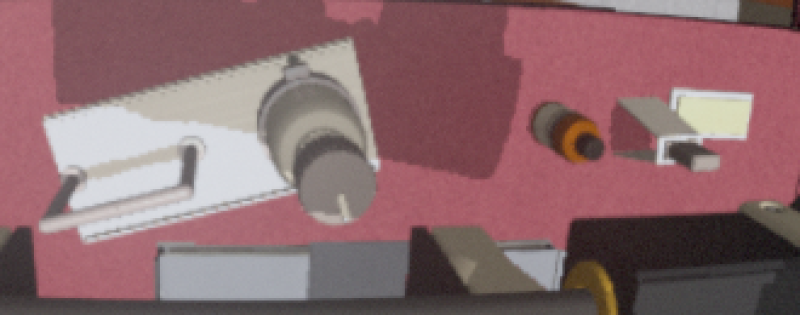

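The wrist crop shows the rail ends at about (249,233) and (308,218), as the fit predicts. The bar on the cap is on the +x side and the tag's fin is at about (515,205). I move over the tag.

Emit:
carry_out(
  increments=[
    [0, 0, 94, 47, 303, -60, 0.55],
    [0, 0, 94, 47, 303, -60, 0.55],
    [0, 0, 94, 47, 303, -60, 0.55],
    [0, 0, 94, 47, 303, -60, 0.55],
    [0, 0, 94, 47, 303, -60, 0.55],
    [0, 0, 94, 47, 303, -60, 0.55],
    [0, 0, 94, 47, 303, -60, 0.55],
    [0, 0, 94, 47, 303, -60, 0.55],
    [0, 0, 94, 47, 303, -60, 0.55],
    [0, 0, 94, 47, 303, -60, 0.55],
    [0, 0, 94, 47, 303, -60, 0.55],
    [0, 0, 94, 47, 303, -60, 0.55],
  ],
)

```text
clock: 6.62
tool_pos: [0.4671, 0.0303, 0.3066]
orientation: [-180.0, 0.0, -175.7]
force: [0.8, -0.0, 1.0]
opening: 0.0393
```

Run:
```python
from h import *
import pickle
np.set_printoptions(precision=4,suppress=True)
p=snap('wrist','wrist2'); print(p['obs'])
for l in ['tag','tag_fin','oil_drop','seal_tray']:
    print(l,[(np.round(a['centre'],3),np.round(proj(p,a['centre'])),round(a['confidence'],2)) for a in ctrl.search_frame(p,l)[:3]])
    m=ctrl.outline_of(p,l)
    if m: u=np.argwhere(m[0]['pixels'])[:,::-1].astype(np.float32); print(cv2.minAreaRect(u))
pickle.dump(p,open('P2.pkl','wb'))
cv2.imwrite('pics/crop3.png',cv2.resize(p['pixels'][100:300,220:420],(600,600),interpolation=3))
```

```text
{'clock': 6.625, 'joint_pos': array([ 27.8964,  -2.0991, -16.5106,   0.0009, -75.5872, -23.6143]), 'qvel': array([ 0.0451, -0.0589,  0.0242,  0.1657, -0.0743,  0.5092]), 'tau': array([  0.0104, -27.1837,  30.1955,   7.2121,   0.0016,  -0.0364]), 'tool_pos': array([0.4671, 0.0303, 0.3066]), 'orientation': array([-179.9998,    0.0016, -175.7177]), 'force': array([ 0.8025, -0.0383,  1.0155]), 'moment': array([ 0.0438,  0.1513, -0.0065]), 'opening': 0.039292331868710964}
tag [(array([0.475, 0.056, 0.066]), array([312., 191.]), 0.66), (array([0.571, 0.046, 0.065]), array([242., 178.]), 0.55)]
((314.0, 190.0), (40.0, 32.0), 90.0)
tag_fin [(array([0.471, 0.054, 0.071]), array([315., 191.]), 0.95), (array([0.574, 0.047, 0.062]), array([240., 178.]), 0.75)]
((314.4356689453125, 190.30126953125), (32.22945022583008, 39.68898010253906), 2.045408248901367)
oil_drop [(array([ 0.468, -0.022,  0.061]), array([322., 132.]), 0.78)]
((319.5, 132.0), (24.0, 25.0), 90.0)
seal_tray [(array([0.456, 0.135, 0.01 ]), array([322., 232.]), 0.82)]
((319.7846984863281, 228.0811767578125), (24.764394760131836, 52.20417022705078), 5.90614128112793)
```

View pics/crop3.png

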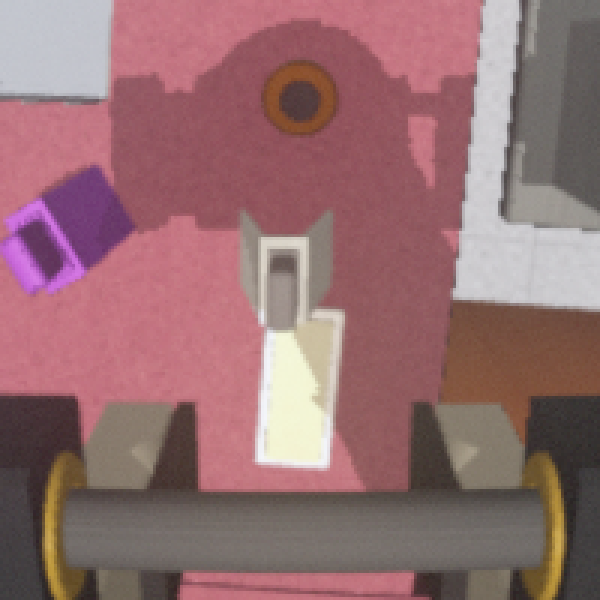

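The crop shows the silver tag with crown corners at crop (258,238) and (310,238), and the fin top from (283,277) to (281,330). The tag is nearly aligned with the tool. Purple is at crop (50,240), off to the left, and the dropper is at crop (300,98).

Run:
```python
from h import *
import pickle
np.set_printoptions(precision=4,suppress=True)
p=pickle.load(open('P2.pkl','rb')); P1=pickle.load(open('P1.pkl','rb'))
f=lambda u,z:onz(p,(220+u[0]/3,100+u[1]/3),z)
for n,u,z in (('crown L',(258,238),.069),('crown R',(310,238),.069),('fin -y L',(271,277),.105),('fin -yR',(296,277),.105),('fin+yL',(266,329),.105),('fin+yR',(297,329),.105),('crown +yL',(260,312),.069),('crown+yR',(308,312),.069),('foot-yL',(241,212),0),('foot-yR',(332,212),0),('tray a',(270,330),.005),('tray b',(257,463),.005)): print(n,f(u,z))
# height check: fin top tri: +y end mid in wrist2 vs wrist1 (crop2 pixel ~ (706,163))
print(tri([(p,(220+281.5/3,100+329/3)),(P1['wrist'],(230+716*.4125,140+163*.4125))]))
# mask-based: tag centre triangulation with side fin top
```

```text
crown L [0.484  0.0407 0.069 ]
crown R [0.4615 0.039  0.069 ]
fin -y L [0.4766 0.0485 0.105 ]
fin -yR [0.4666 0.0478 0.105 ]
fin+yL [0.4772 0.0704 0.105 ]
fin+yR [0.4646 0.0694 0.105 ]
crown +yL [0.481 0.074 0.069]
crown+yR [0.4598 0.0724 0.069 ]
foot-yL [0.4959 0.0424 0.    ]
foot-yR [0.4498 0.039  0.    ]
tray a [0.4769 0.1023 0.005 ]
tray b [0.4792 0.1789 0.005 ]
[0.4719 0.0697 0.1037]
```

Emit:
carry_out(
  increments=[
    [0, 0, 0, 5, 28, 0, 0.55],
    [0, 0, 0, 5, 28, -60, 0.55],
    [0, 0, 0, 5, 28, -120, 0.55],
    [0, 0, 0, 5, 28, -175, 0.55],
    [0, 0, 0, 5, 28, -205, 0.55],
    [0, 0, 0, 5, 28, -230, 0.55],
    [0, 0, 0, 5, 28, -230, 0.55],
    [0, 0, 0, 5, 28, -230, 0.55],
    [0, 0, 0, 5, 28, -230, 1],
    [0, 0, 0, 5, 28, -230, 1],
    [0, 0, 0, 5, 28, -230, 1],
    [0, 0, 0, 5, 28, -230, 1],
    [0, 0, 0, 5, 28, -230, 1],
    [0, 0, 0, 5, 28, -230, 1],
    [0, 0, 0, 5, 28, -225, 1],
    [0, 0, 0, 5, 28, -210, 1],
  ],
)

```text
clock: 9.07
tool_pos: [0.4714, 0.058, 0.0963]
orientation: [-180.0, -0.1, -175.6]
force: [0.3, 0.5, -0.8]
opening: 0.0118
```

Run:
```python
from h import *
o=ctrl.get_obs();print(o['tool_pos'],o['force'],o['moment'],o['opening'])
a=snap('wrist','w3')['pixels'][130:330,170:470]; b=snap('side')['pixels'][180:340,210:370]
cv2.imwrite('pics/crop4.png',np.hstack([cv2.resize(a,(480,320)),cv2.resize(b,(320,320),interpolation=3)]))
```

```text
[0.47139341 0.05797203 0.09625766] [ 0.26553111  0.51782036 -0.80582077] [ 0.00952252  0.07333094 -0.00742384] 0.011833012866209738
```

View pics/crop4.png

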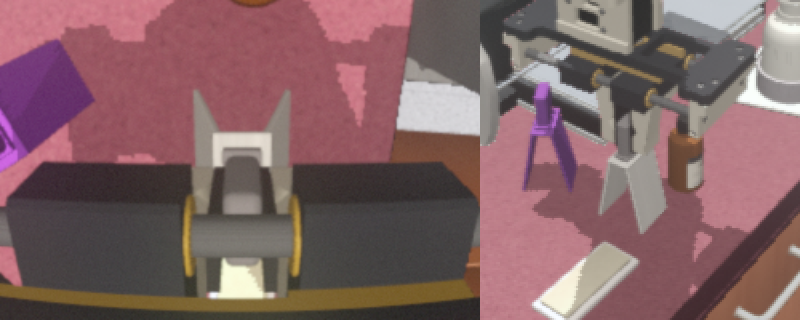

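The tag is held by its fin with the opening at 11.8 mm, and its neighbours are undisturbed. I carry it over the rail.

Emit:
carry_out(
  increments=[
    [0, 0, 0, 0, 0, 30, 1],
    [0, 0, 0, 0, 0, 80, 1],
    [0, 0, 0, 0, 0, 130, 1],
    [0, 0, 0, 0, 0, 180, 1],
    [0, 0, 0, 0, -20, 210, 1],
    [0, 0, 1, 4, -60, 210, 1],
    [0, 0, 2, 8, -110, 210, 1],
    [0, 0, 4, 12, -160, 210, 1],
    [0, 0, 6, 18, -210, 210, 1],
    [0, 0, 8, 24, -260, 210, 1],
    [0, 0, 10, 28, -310, 210, 1],
    [0, 0, 10, 31, -350, 210, 1],
    [0, 0, 10, 33, -380, 200, 1],
    [0, 0, 10, 33, -393, 170, 1],
    [0, 0, 10, 33, -393, 145, 1],
    [0, 0, 10, 33, -393, 135, 1],
    [0, 0, 10, 33, -393, 135, 1],
  ],
)

```text
clock: 11.3
tool_pos: [0.5049, -0.3346, 0.2311]
orientation: [180.0, -0.1, -165.6]
force: [-0.7, 0.5, -0.1]
opening: 0.0119
```

Run:
```python
from h import *
import pickle
o=ctrl.get_obs();print(o['tool_pos'],o['orientation'],o['force'],o['moment'],o['opening'],o['joint_pos'])
W=snap('wrist','w4');S=snap('side','s4');C=snap('scene','c4'); pickle.dump((W,S,C),open('P4.pkl','wb'))
a=W['pixels'][60:300,180:480];b=S['pixels'][70:240,310:450];c=C['pixels'][200:360,250:370]
z=lambda x:cv2.resize(x,None,fx=300/x.shape[0]*1.0,fy=300/x.shape[0],interpolation=3)
X=np.hstack([z(a),z(b)]);c=z(c);Y=np.zeros((300,X.shape[1],3),np.uint8);Y[:,:c.shape[1]]=c
cv2.imwrite('pics/crop5.png',np.vstack([X,Y]));print(X.shape)
s=(.4889,-.2774,np.radians(14.49))
for p in (W,S,C): print([proj(p,(s[0]-np.sin(s[2])*y,s[1]+np.cos(s[2])*y,.1)).round() for y in (-.105,-.06,-.015)])
```

```text
[ 0.50493865 -0.33455014  0.23108482] [ 1.79969111e+02 -6.37727199e-02 -1.65600164e+02] [-0.72546605  0.49540978 -0.14121425] [-0.04504426  0.07064656  0.01802599] 0.011855293589144998 [-1.50631748e+01  1.39563681e+01 -8.02529001e+00  4.82163704e-03
 -6.80890602e+01  2.94611912e+01]
(300, 622, 3)
[array([320., 145.]), array([320., 192.]), array([320., 235.])]
[array([386., 152.]), array([381., 160.]), array([376., 169.])]
[array([296., 322.]), array([297., 301.]), array([297., 281.])]
```

View pics/crop5.png

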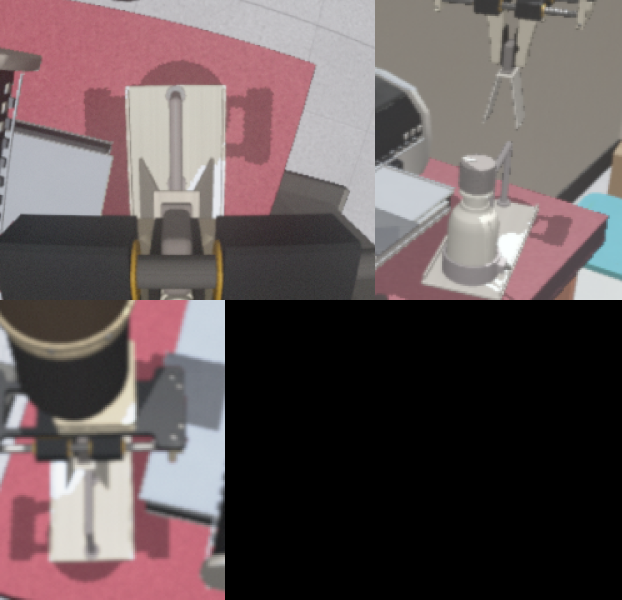

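The rail runs centrally between the legs (wrist crop x about 176 all along). I lower the tag.

Emit:
carry_out(
  increments=[
    [0, 0, 0, 0, 0, -30, 1],
    [0, 0, 0, 0, 0, -65, 1],
    [0, 0, 0, 0, 0, -95, 1],
    [0, 0, 0, 0, 0, -108, 1],
    [0, 0, 0, 0, 0, -112, 1],
    [0, 0, 0, 0, 0, -114, 1],
    [0, 0, 0, 0, 0, -115, 1],
    [0, 0, 0, 0, 0, -115, 1],
  ],
)

```text
clock: 12.45
tool_pos: [0.5054, -0.3348, 0.1172]
orientation: [-180.0, 0.1, -165.6]
force: [0.2, -0.6, -0.8]
opening: 0.012
```

Emit:
carry_out(
  increments=[
    [0, 0, 0, 0, 0, -1, 1],
    [0, 0, 0, 0, 0, -1.5, 1],
    [0, 0, 0, 0, 0, -2, 1],
    [0, 0, 0, 0, 0, -2, 1],
  ],
)

```text
clock: 12.95
tool_pos: [0.5052, -0.3348, 0.1154]
orientation: [-180.0, 0.0, -165.6]
force: [-1.2, 1.7, 6.3]
opening: 0.0119
```

There is contact at 6 N with z as predicted. I release and rise.

Emit:
carry_out(
  increments=[
    [0, 0, 0, 0, 0, 0, 0.7],
    [0, 0, 0, 0, 0, 0, 0.6],
    [0, 0, 0, 0, 0, 0, 0.6],
    [0, 0, 0, 0, 0, 0, 0.6],
    [0, 0, 0, 0, 0, 15, 0.6],
    [0, 0, 0, 0, 0, 40, 0.6],
    [0, 0, 0, 0, 0, 90, 0.5],
    [0, 0, 0, 0, 0, 140, 0.3],
    [0, 0, 0, 0, 0, 170, 0],
    [0, 0, 0, 0, 0, 170, 0],
  ],
)

```text
clock: 14.2
tool_pos: [0.5062, -0.3354, 0.289]
orientation: [-179.8, 0.3, -165.6]
force: [0.2, 0.3, -0.9]
opening: 0.0683
```

Run:
```python
from h import *
import pickle
o=ctrl.get_obs();print(o['tool_pos'],o['force'],o['opening'])
W=snap('wrist','w5');S=snap('side','s5'); pickle.dump((W,S),open('P5.pkl','wb'))
a=W['pixels'][100:300,200:440];b=S['pixels'][90:250,320:448]
z=lambda x:cv2.resize(x,None,fx=420/x.shape[0],fy=420/x.shape[0],interpolation=3)
cv2.imwrite('pics/crop6.png',np.hstack([z(a)[:,:460],z(b)]))
for l in ('tag','cap'):
  for p in (W,S): print(l,[(np.round(x['centre'],3),round(x['confidence'],2)) for x in ctrl.search_frame(p,l)[:3]])
```

```text
[ 0.50624903 -0.33536712  0.28896426] [ 0.21653215  0.33308892 -0.86989538] 0.06832487797131473
tag [(array([ 0.51 , -0.335,  0.105]), 0.93), (array([ 0.472, -0.217,  0.157]), 0.43)]
tag [(array([ 0.494, -0.331,  0.104]), 0.86), (array([0.572, 0.054, 0.062]), 0.61)]
cap [(array([ 0.47 , -0.213,  0.159]), 0.58)]
cap [(array([ 0.467, -0.195,  0.152]), 0.81)]
```

View pics/crop6.png

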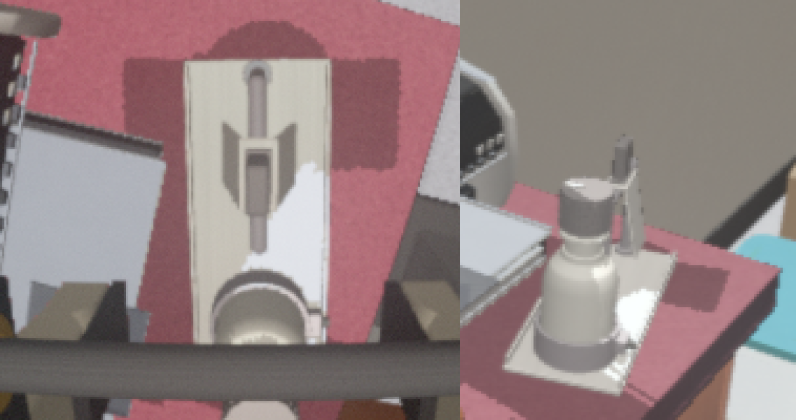

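The tag hangs upright astride the rail in both views, released. Next I move above the cap with the gripper wide open.

Emit:
carry_out(
  increments=[
    [0, 0, 75.5, -34, 125, -25, 0],
    [0, 0, 75.5, -34, 125, -25, 0],
    [0, 0, 75.5, -34, 125, -25, 0],
    [0, 0, 75.5, -34, 125, -25, 0],
    [0, 0, 75.5, -34, 125, -25, 0],
    [0, 0, 75.5, -34, 125, -25, 0],
    [0, 0, 75.5, -34, 125, -25, 0],
    [0, 0, 75.5, -34, 125, -25, 0],
    [0, 0, 75.5, -34, 125, -25, 0],
    [0, 0, 75.5, -34, 125, -25, 0],
  ],
)

```text
clock: 15.75
tool_pos: [0.4711, -0.2097, 0.2594]
orientation: [180.0, -0.0, -90.3]
force: [0.4, -0.1, 0.2]
opening: 0.0881
```

Run:
```python
from h import *
import pickle
np.set_printoptions(precision=4,suppress=True)
W=snap('wrist','w6');o=W['obs'];print(o['tool_pos'],o['orientation'],o['force'],o['opening'],o['joint_pos'])
print([(np.round(x['centre'],3),proj(W,x['centre']).round(),round(x['confidence'],2)) for x in ctrl.search_frame(W,'cap')[:3]])
m=ctrl.outline_of(W,'cap'); u=np.argwhere(m[0]['pixels'])[:,::-1].astype(np.float32); print(m[0]['confidence'],u.min(0),u.max(0),cv2.minEnclosingCircle(u))
# circle of the top predicted
for z in (.157,.158):
  q=np.array([proj(W,(.4714+.021*np.cos(t),-.2096+.021*np.sin(t),z)) for t in np.linspace(0,6.28,60)]);print(q.min(0),q.max(0),q.mean(0))
W['mask']=m[0]['pixels'];pickle.dump(W,open('P6.pkl','wb'))
cv2.imwrite('pics/crop7.png',cv2.resize(W['pixels'][130:270,240:400],(800,700),interpolation=3)[:600])
```

```text
[ 0.4711 -0.2097  0.2594] [179.985   -0.0002 -90.2542] [ 0.3677 -0.0628  0.1953] 0.08806645407311332 [ -2.1626   4.2038 -16.1585   0.0007 -69.6528  91.9081]
[(array([ 0.476, -0.214,  0.155]), array([325., 192.]), 0.56)]
0.93 [299. 169.] [347. 221.] ((323.1157531738281, 195.11093139648438), 26.178932189941406)
[296.0388 174.1805] [344.1532 220.6542] [320.0906 197.291 ]
[295.951  174.4005] [344.2373 221.0284] [320.0887 197.5891]
```

View pics/crop7.png

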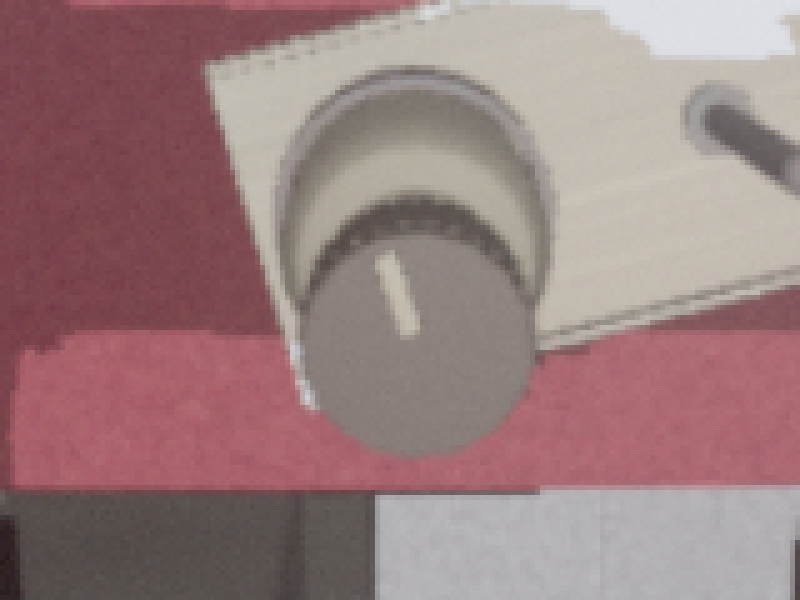

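The cap's top circle is centred at crop (418,345), with the bar pointing to about 17° world. That leaves about 182° to bottom. The cap's centre is about (0.470,-0.212). I descend and grip.

Emit:
carry_out(
  increments=[
    [0, 0, 0, -1, -2.5, -40, 0],
    [0, 0, 0, -1, -2.5, -80, 0],
    [0, 0, 0, -1, -2.5, -110, 0],
    [0, 0, 0, -1, -2.5, -125, 0],
    [0, 0, 0, -1, -2.5, -134, 0],
    [0, 0, 0, -1, -2.5, -134, 0.2],
    [0, 0, 0, -1, -2.5, -134, 0.4],
    [0, 0, 0, -1, -2.5, -134, 1],
    [0, 0, 0, -1, -2.5, -134, 1],
    [0, 0, 0, -1, -2.5, -134, 1],
    [0, 0, 0, -1, -2.5, -134, 1],
    [0, 0, 0, -1, -2.5, -134, 1],
  ],
)

```text
clock: 17.4
tool_pos: [0.4702, -0.2118, 0.1258]
orientation: [-180.0, 0.0, -90.1]
force: [-0.3, 5.1, 4.6]
opening: 0.0414
```

```bash
python3 -c "
from h import *
o=ctrl.get_obs();print(o['tool_pos'],o['orientation'],o['force'],o['moment'],o['opening'])"
```

```text
[ 0.47019556 -0.21184476  0.12577309] [-1.79981670e+02  2.38844790e-02 -9.01112038e+01] [-0.30775471  5.09814225  4.5812168 ] [ 1.87911081  0.50810611 -0.01117476] 0.04135711115181168
```

Emit:
carry_out(
  increments=[
    [0, 0, -5, 0, 0.5, 0, 1],
    [0, 0, -13, 0, 0.5, -0.1, 1],
    [0, 0, -22, 0, 0.5, -0.2, 1],
    [0, 0, -31, 0, 0.5, -0.3, 1],
    [0, 0, -40, 0, 0.5, -0.4, 1],
    [0, 0, -49, 0, 0.5, -0.5, 1],
    [0, 0, -58, 0, 0.5, -0.6, 1],
    [0, 0, -67, 0, 0.5, -0.7, 1],
    [0, 0, -76, 0, 0.5, -0.8, 1],
    [0, 0, -85, 0, 0.5, -0.9, 1],
    [0, 0, -94, 0, 0.5, -1.0, 1],
    [0, 0, -103, 0, 0.5, -1.1, 1],
    [0, 0, -112, 0, 0.5, -1.2, 1],
    [0, 0, -121, 0, 0.5, -1.3, 1],
    [0, 0, -130, 0, 0.5, -1.4, 1],
    [0, 0, -139, 0, 0.5, -1.5, 1],
    [0, 0, -145, 0, 0.5, -1.6, 1],
    [0, 0, -150, 0, 0.5, -1.7, 1],
    [0, 0, -150, 0, 0.5, -1.7, 1],
  ],
)

```text
clock: 19.77
tool_pos: [0.4736, -0.2108, 0.1243]
orientation: [179.7, 0.1, 119.8]
force: [9.6, 7.2, -3.1]
opening: 0.0416
```

Run:
```python
from h import *
o=ctrl.get_obs();print(o['tool_pos'],o['orientation'],o['force'],o['moment'],o['opening'],o['joint_pos'])
W=snap('wrist','w7'); cv2.imwrite('pics/crop8.png',np.hstack([cv2.resize(W['pixels'][130:280,230:410],(480,400),interpolation=3),cv2.resize(snap('scene')['pixels'][210:270,265:313],(320,400),interpolation=3)]))
```

```text
[ 0.47358366 -0.21083488  0.12426807] [1.79669960e+02 1.44457036e-01 1.19845322e+02] [ 9.57981183  7.15325995 -3.08874509] [ 2.52429951 -3.21599826 -0.06957685] 0.0415656340731437 [ -2.32522515  11.04706195 -27.16503155  -0.06836217 -51.431644
 -57.78658247]
```

View pics/crop8.png

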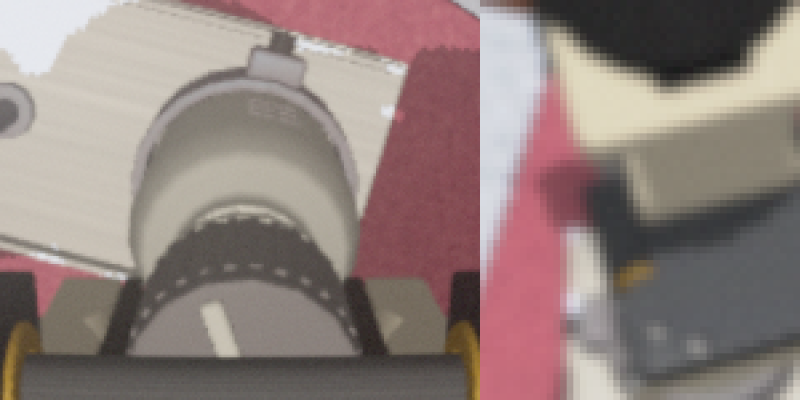

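The bar has turned with the gripper (crop (220,330), the same local angle), with no slip and mz -0.07, which is just friction. A 12 N side load shows my axis is about 2 mm off. I correct that while continuing toward the stop.

Emit:
carry_out(
  increments=[
    [0, 0, 0, 1.5, 0.5, 0, 1],
    [0, 0, -5, 3, 1, 0, 1],
    [0, 0, -10, 3, 1, -0.1, 1],
    [0, 0, -15, 3, 1, -0.2, 1],
    [0, 0, -20, 3, 1, -0.2, 1],
    [0, 0, -24, 3, 1, -0.3, 1],
    [0, 0, -24, 3, 1, -0.3, 1],
  ],
)

```text
clock: 20.75
tool_pos: [0.474, -0.2113, 0.1239]
orientation: [179.9, 0.1, 95.9]
force: [1.7, -3.5, 0.0]
opening: 0.0414
```

```bash
python3 -c "
from h import *
o=ctrl.get_obs();print(o['tool_pos'],o['orientation'],o['force'],o['moment'],o['opening'])"
```

```text
[ 0.47397774 -0.21134354  0.12390452] [1.79920436e+02 6.90519056e-02 9.59288126e+01] [ 1.72573631e+00 -3.45552274e+00  8.57420065e-04] [-1.33944383 -1.0369176  -0.06936023] 0.0414438438218194
```

Forces are small now. I creep on in 2° rows to the stop.

Emit:
carry_out(
  increments=[
    [0, 0, -2, 0, -0.3, 0, 1],
    [0, 0, -4, 0, -0.5, 0, 1],
    [0, 0, -6, 0, -0.5, -0.1, 1],
    [0, 0, -6, 0, -0.5, -0.1, 1],
    [0, 0, -6, 0, -0.5, -0.1, 1],
  ],
)

```text
clock: 21.38
tool_pos: [0.474, -0.2115, 0.1239]
orientation: [179.9, 0.0, 89.9]
force: [4.4, -4.7, 0.1]
opening: 0.0413
```

```bash
python3 -c "
from h import *
o=ctrl.get_obs();print(o['tool_pos'],o['orientation'],o['force'],o['moment'],o['opening'])"
```

```text
[ 0.47398298 -0.21152798  0.12385404] [1.79906028e+02 3.46610590e-02 8.98632559e+01] [ 4.39253353 -4.65487732  0.10035052] [-1.4330535  -1.48778287 -0.07302696] 0.04127340758022953
```

Emit:
carry_out(
  increments=[
    [0, 0, -2, 0, 0, 0, 1],
    [0, 0, -4, 0, 0, 0, 1],
    [0, 0, -4, 0, 0, 0, 1],
    [0, 0, -4, 0, 0, 0, 1],
  ],
)

```text
clock: 21.88
tool_pos: [0.474, -0.2117, 0.1238]
orientation: [179.9, 0.0, 85.9]
force: [3.7, -4.2, -0.8]
opening: 0.0416
```

```bash
python3 -c "
from h import *
o=ctrl.get_obs();print(o['tool_pos'],o['orientation'],o['force'],o['moment'],o['opening'])"
```

```text
[ 0.47397878 -0.21165846  0.12382236] [1.79909885e+02 4.53596899e-02 8.58963521e+01] [ 3.69173178 -4.21392569 -0.79942909] [-1.77220621 -1.46262413  0.2842188 ] 0.04162772070259993
```

mz has jumped to +0.28. I confirm the stop with 2° more.

Emit:
carry_out(
  increments=[
    [0, 0, -1, 0, 0, 0, 1],
    [0, 0, -2, 0, 0, 0, 1],
    [0, 0, -2, 0, 0, 0, 1],
  ],
)

```text
clock: 22.25
tool_pos: [0.474, -0.2118, 0.1238]
orientation: [179.9, 0.1, 84.0]
force: [4.3, -4.8, -0.9]
opening: 0.0415
```

Run:
```python
from h import *
o=ctrl.get_obs();print(o['tool_pos'],o['orientation'],o['force'],o['moment'],o['opening'])
for n in ('w7','w8'):
    if n=='w8': im=snap('wrist','w8')['pixels']
    else: im=cv2.imread('pics/w7.png')
    g=cv2.cvtColor(im,6); y0,x0=238,285; r=g[y0:262,x0:360]; c=r.copy(); 
    m=(r>150).astype(np.uint8); 
    n2,lab,st,ce=cv2.connectedComponentsWithStats(m); print(n,st.tolist(),ce.round(1).tolist(),r.max())
```

```text
[ 0.47397395 -0.21175543  0.12382042] [1.79914897e+02 6.29029856e-02 8.39562118e+01] [ 4.34050739 -4.81807399 -0.8545878 ] [-1.87760955 -1.50688179  0.92623717] 0.04150325813911104
w7 [[0, 0, 75, 24, 1633], [20, 5, 14, 19, 167]] [[38.1, 11.2], [26.3, 14.4]] 197
w8 [[0, 0, 75, 24, 1628], [19, 5, 15, 19, 172]] [[38.2, 11.2], [25.4, 14.3]] 196
```

The stiffness is linear (0.32 N·m/°), with no slip. Extrapolating back puts bottom at tool yaw 87.0°, and the bar at 194° agrees with the expected 194.5°. I back off to yaw about 177.2°.

Emit:
carry_out(
  increments=[
    [0, 0, 4, 0, 0, 0, 1],
    [0, 0, 12, 0, 0.2, 0.1, 1],
    [0, 0, 21, -0.1, 0.6, 0.2, 1],
    [0, 0, 30, -0.3, 0.9, 0.3, 1],
    [0, 0, 39, -0.5, 1.1, 0.4, 1],
    [0, 0, 48, -0.7, 1.3, 0.5, 1],
    [0, 0, 57, -1, 1.5, 0.6, 1],
    [0, 0, 66, -1.3, 1.6, 0.7, 1],
    [0, 0, 75, -1.5, 1.7, 0.8, 1],
    [0, 0, 83, -1.8, 1.8, 0.9, 1],
    [0, 0, 89, -2, 1.8, 1, 1],
    [0, 0, 92, -2, 1.8, 1, 1],
    [0, 0, 93.3, -2, 1.8, 1, 1],
    [0, 0, 93.3, -2, 1.8, 1, 1],
    [0, 0, 93.3, -2, 1.8, 1, 1],
  ],
)

```text
clock: 24.18
tool_pos: [0.4721, -0.2096, 0.1248]
orientation: [-180.0, 0.1, 177.2]
force: [4.6, -3.4, -1.2]
opening: 0.0417
```

Run:
```python
from h import *
o=ctrl.get_obs();print(o['clock'],o['tool_pos'],o['orientation'],o['force'],o['moment'],o['opening'])
W=snap('wrist','w9');S=snap('side','s9')
for l in ('tag','oil_drop','seal_tray'):
  for p in (W,S): print(l,[(np.round(x['centre'],3),round(x['confidence'],2)) for x in ctrl.search_frame(p,l)[:3]])
cv2.imwrite('pics/crop9.png',np.hstack([cv2.resize(W['pixels'][100:280,200:420],(440,360),interpolation=3),cv2.resize(S['pixels'][90:340,210:450],(346,360),interpolation=3)]))
g=cv2.cvtColor(W['pixels'],6)[238:262,285:360];print(cv2.connectedComponentsWithStats((g>150).astype(np.uint8))[2:])
```

```text
24.175 [ 0.47210199 -0.20964712  0.12482446] [-1.79975501e+02  1.06314749e-01  1.77171164e+02] [ 4.59144834 -3.44911412 -1.1939152 ] [-1.16938887 -1.506511    0.05176758] 0.041661855483173964
tag [(array([ 0.5  , -0.331,  0.103]), 0.94)]
tag [(array([0.57 , 0.054, 0.065]), 0.62), (array([ 0.486, -0.336,  0.06 ]), 0.61), (array([ 0.469, -0.011,  0.044]), 0.31)]
oil_drop []
oil_drop [(array([ 0.469, -0.01 ,  0.042]), 0.89)]
seal_tray []
seal_tray [(array([0.457, 0.141, 0.009]), 0.68)]
(array([[   0,    0,   75,   24, 1636],
       [  20,    4,   14,   20,  164]], dtype=int32), array([[38.0794621 , 11.25427873],
       [26.23170732, 13.95121951]]))
```

View pics/crop9.png

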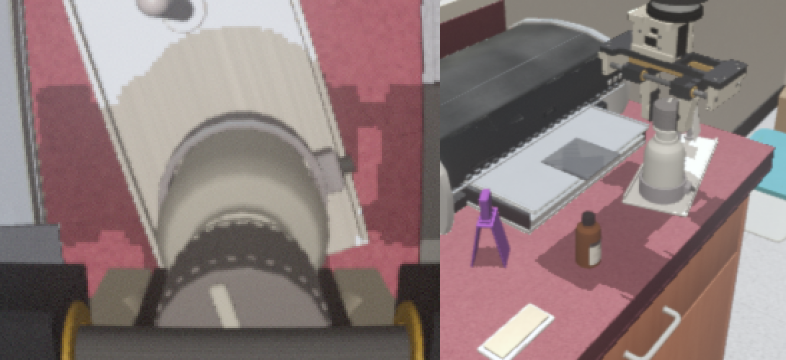

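The cap bar is in the same local position, so nothing slipped. The wrist network still finds the tag at the rail (0.500,-0.331,0.103), and the dropper, tray and purple tag are unmoved. I hand the job in.

```bash
python3 -c "
from h import *
print(ctrl.close_job())"
```

```text
the job is handed in; nothing more can be done
None
```

The job is handed in: the tag hangs astride the rail and is released, and the cap is backed off a quarter turn with the gripper still holding it. It took about 24 s of robot time.

- **Tag:** It touched down on the rail at 6 N and the height I expected. After release, the wrist and side views showed it upright astride the rail. The last wrist detection still placed it at the rail (0.500, -0.331, 0.103; confidence 0.94). The last side detection there was weaker (0.61), with the gripper partly in the way.
- **Cap:** I gripped it once and turned it about 183° clockwise. The torque then rose steadily by 0.32 N·m per degree, which puts the bottom at tool yaw 87.0°. The white bar pointed to about 194° there, against 194.5° expected from the carrier's orientation.
- **Back-off:** The tool finished at yaw 177.2°, about 90° from bottom. The bar kept its place relative to the gripper, so the cap had not slipped.
- **Disagreement on the way:** My first estimate of the cap's axis was about 2 mm off, which gave a 12 N side load during the turn. I corrected it, and the final side load was about 6 N.
- **Bystanders:** The dropper bottle, seal tray and purple look-alike were where they started in the last side view.

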